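Seat a solder pallet on its locating pins and swing the clamp over it

TASK

Push the black solder pallet along the aluminium plate until it sits fully against all three steel locating pins, the two beyond its far edge and the one at its left side as the robot sees it; then push the orange swing clamp round to its stop so that it reaches over the pallet's rim. Do it all by pushing with the fingertips: keep the pallet flat on the plate, never lift it, do not touch the circuit board or its components, and leave the spool, bottle, bin and tweezers where they are.

Things in the scene. Friction and masses are not known exactly. Their poses are not given: they have to be found in the camera images.
- plate: Aluminium tooling plate screwed to the bench, 240 mm (its x) by 340 mm (its y), 10 mm thick, with rows of small dark tapped holes. Origin: centre of its underside, at bench level. Its +x points away from the robot (far), its +y to the left, turned by up to 17 degrees. A pallet against all three pins has its origin at (30, 0, 10) mm in this frame, squared with the plate.
- pin_far_left (a point): Top centre of the far left locating pin: upright steel, polished, 10 mm diameter, 15 mm tall above the plate's top. Plate frame (95, 30, 25) mm.
- pin_far_right (a point): Top centre of the far right locating pin, the same kind. Plate frame (95, -50, 25) mm.
- pin_left (a point): Top centre of the locating pin at the pallet's left side, the same kind. Plate frame (30, 85, 25) mm.
- pallet: Loose black flat frame, 120 mm (its x) by 160 mm (its y) by 12 mm thick, lying on the plate, 0.25 to 0.45 kg. Origin: centre of its underside. Its axes are the plate's, turned by up to 11 degrees at the start; it starts 20 to 45 mm short of the far pins and 10 to 32 mm short of the left one. Push it anywhere on its outer sides. It slides with 2 to 3 N of friction and stays where it is left.
- board: Green circuit board, 79 by 119 mm, fixed in the pallet's middle, 20 mm in from its edges, with blue capacitors, a yellow transformer, a heat sink and a white connector that stand up to 34 mm above the pallet's underside. Origin: centre of its underside, 8 mm above the pallet's origin. Not to be touched.
- clamp (a joint): Angle of the orange swing clamp, rad. 0: open, its bar points along the plate's -x (to the robot), beside the pallet. It grows anticlockwise seen from above, to the stop at 1.57: closed, the bar points along the plate's -y, its end 12 mm over a seated pallet's rim. Starts between 0 and 0.5. Light friction (2 N at 30 mm from the pivot); stays where it is left.
- clamp_pivot (a point): The clamp's pivot axis at the bar's underside: plate frame (-5, 115, 24.5) mm, on a post of 9 mm radius. The bar is 16 mm wide, 12 mm thick (24.5 to 36.5 mm above the bench, 2.5 mm above the pallet's top) and reaches 47 mm from the pivot; a screw head 8 mm in radius stands 5 mm above it. A thin stop pin stands at plate (6.5, 97) mm, 30 mm above the bench.
- clamp_tip (a point): Middle of the free end face of the orange clamp bar, 47 mm from the pivot, at half the bar's thickness (30.5 mm above the bench).
- spool: Standing solder spool with black flanges, 54 mm diameter, 52 mm tall, on the bench by the plate. Origin: centre of its underside. Leave alone.
- flux: Small amber bottle with a white cap, 38 mm diameter, 85 mm tall, on the bench by the plate. Origin: centre of its underside. Leave alone.
- bin: Red open parts bin, 150 mm (its x) by 110 mm by 77 mm tall, on the bench to the left of the plate. Origin: centre of its underside. Leave alone.
- tweezers: Steel tweezers lying on the bench to the right of the plate, about 120 mm long (its x), 14 mm wide, 8 mm high. Origin: middle, at bench level. Leave alone.
Not all that is in view belongs to the job. Of the things that look like the pallet, the larger one is meant.

How it is judged:
On the way, in this order (a step that is already met when the one before it is completed fails the run):
1. the pallet is pushed home against all three pins while the clamp is still open (x of pallet in the frame of plate between 0.0275 and 0.033 m and y of pallet in the frame of plate between -0.0025 and 0.003 m and z of pallet in the frame of plate below 0.012 m and angle between the x axis of pallet and the x axis of plate, either way round below 0.035 rad and value of joint clamp below 1 rad), for 0.2 s.
2. the clamp is swung over the rim to its stop (value of joint clamp above 1.45 rad), for 0.2 s.
At the end, for the whole second after the job is handed in: The pallet lies flat on the plate against all three pins (within 2.5 mm of its seated place each way and 2 degrees of square), at rest; the clamp stands within 7 degrees of its stop, over the rim; the bystanders are within 12 mm of where they stood (x of pallet in the frame of plate between 0.0275 and 0.033 m and y of pallet in the frame of plate between -0.0025 and 0.003 m and z of pallet in the frame of plate below 0.012 m and angle between the x axis of pallet and the x axis of plate, either way round below 0.035 rad and value of joint clamp above 1.45 rad and linear speed of pallet below 0.005 m/s and distance of each of spool, flux, bin, tweezers from where it was at the start of the episode below 0.012 m); the robot touches nothing.
It fails at once if the pallet is lifted or tipped off the plate (z of pallet in the frame of plate above 0.015 m or angle between pallet's own z axis and vertical above 0.08 rad).
It fails at once if the circuit board or a component on it is touched (contact force between any of the fingers, the arm and board above 0.3 N).
It fails at once if a bystander is knocked out of its place (distance of any of spool, flux, bin, tweezers from where it was at the start of the episode above 0.012 m).
It also fails if it takes over 61 s, if anything falls off the work surface, if the arm or the gripper's body presses on something with over 40 N, if the wrist force passes 120 N, or if a joint passes its speed limit or range.

ROBOT

A 6-joint arm with a two-finger parallel gripper is mounted at the origin on the work surface. World frame = base frame: x ahead of the robot, y to its left, z up, the work surface at z = 0. Lengths are in m, angles in rad, forces in N, time in s.
With the tool pointing down it reaches from about 0.35 to 0.85 m from the base axis. Payload 8.1 kg.
Tool frame: the origin (TCP) lies midway between the tips of the shut fingers; the grasp point (between the pads) lies 19 mm behind it; z points along the fingers, y is the line along which they close (so a half turn about z gives the same grasp; the last joint's range is limited). The gripper opens to 93 mm and grips with 3 to 60 N. Pads are 15 mm wide; open, the fingers measure 128 mm over their backs; the gripper's body (75 mm by 188 mm) begins 65 mm behind the grasp point.
Start: joints at [-1.379, 0.13, 1.488, -0, 1.523, -0.085], TCP at [0.164, -0.577, 0.219] pointing down, gripper open.
Joint ranges: [-2.96, 2.96], [-0.89, 2.26], [0.02, 2.5], [-1.34, 4.48], [0, 2.73], [-2.66, 2.66]. Speed limits (rad/s): [2.39, 2.39, 2.79, 3.14, 3.14, 3.14].

INTERFACE

Orientations are given as a 3x3 rotation matrix whose columns are the frame's x, y, z axes.
In Python, from bench import get_obs, capture, get_calibration, sign_off gives the robot as it stands.
- The arm moves only by the tool servo_tool, never from a script. Its argument "moves" is a list of rows, each an object with "dp": the shift along the tool's x, y, z in units of 0.02 m (1.0 is 0.02 m), a list of three; "twist": the turn about the tool's z in units of 0.12 rad (1.0 is 0.12 rad). In form: [{"dp": [dx, dy, dz], "twist": twist}, ...]. A call has 1 to 10 rows; each row shifts and turns the commanded pose from where the row before left it, along the tool's axes as they then stand; what a row does not reach is not made up. A row lasts 1/10 s, in which the tool goes at most 50 mm and 8.59 degrees, less where a joint would pass 70% of its speed; a pose out of reach is approached as far as the arm can. A call with a number of a shift or a turn outside -1 to 1 is refused whole. A call with a gripper value outside its range is refused whole. "jaw" is the opening, from -1 (shut) to 1 (fully open), set as the call begins (left out, the last holds). The fingers move at their own pace and stop on an object; "grip_force" is the grip in N (left out, the last holds). Time passes only in rows, so rows that do not move let the fingers close. It gives the time, the measured TCP pose, the force, the opening and the grip force at its end, in the units of the state.
- get_obs(): the state, without advancing time (a new reading comes with each control period).
- capture(name): name is "scene" or "top" or "wrist"; returns the picture (420x560x3 uint8, red, green, blue); there is no depth.
- get_calibration(name): a dict with "fx", "fy", "cx", "cy" (pixels), "R" (3x3) and "t" (3): a world point X has camera coordinates R X + t; the wrist camera has in their place "tool_from_camera" (4x4, takes a point from camera to tool coordinates, whose origin is the TCP and whose axes are the flange's). Camera axes: x right, y down, z forward; pixel columns grow to the right and rows downward; lengths in m; the calibration is good to about 2 mm. A picture is of the moment at which its call begins: read the wrist's pose just before it. get_calibration takes no time and is no camera call.
- sign_off(): hands the job in; it is judged then, once.
The state is a dict: "t": time; "joints": joint angles; "joint_vel": joint speeds; "joint_efforts": joint torques, N m; "tcp_pos": TCP position; "orientation": TCP orientation; "wrist_force": force on the tool from outside, world axes, zero at the start; "ft_torque": the same for the moment, N m; "width": finger opening in m; "finger_force": force on a finger pad.
Only numpy, scipy, OpenCV 4.12 (cv2) and the standard library are available. Lean on these libraries where they do the work, as an engineer would, in place of code of your own. Each camera call takes 0.05 s, during which the arm holds its last target. There are 200 camera calls.

## Working session

There is one attempt and no reset: what is moved stays moved. The work goes in short steps, Python scripts to look and compute and a tool call to move; the robot and the scene stay as the last step left them, time stands still between calls to the robot, and variables do not carry over. Pictures are saved under pics/ and viewed, at most 10 in all, crops included, and the job is handed in when it is done.

Besides the shell and the picture viewer there is one more tool, called after "Request:" as name([rows], argument=value, ...), one row to a line, values as JSON. servo_tool: Moves the arm, as the interface text tells. Its arguments: {"type":"object","properties":{"moves":{"type":"array"},"jaw":{"type":"number"},"grip_force":{"type":"number"}},"required":["moves"]}

```bash
mkdir -p pics && ls && python3 - <<'E'
from bench import *
import cv2
for n in ["scene","top"]:
    cv2.imwrite(f"pics/{n}0.png",cv2.cvtColor(capture(n),cv2.COLOR_RGB2BGR))
    print(n,get_calibration(n))
print(get_obs())
E
```

```text
pics
scene {'fx': 466.82636295441876, 'fy': 466.82636295441876, 'cx': 279.38007517170536, 'cy': 212.5952883759528, 'R': array([[-0.6568814 ,  0.75389608,  0.01214624],
       [ 0.63863133,  0.56486861, -0.52256434],
       [-0.40082024, -0.33550582, -0.85251333]]), 't': array([ 0.38763483, -0.38179511,  1.30076028])}
top {'fx': 415.19972076887024, 'fy': 415.19972076887024, 'cx': 284.8709523039815, 'cy': 208.2431600311397, 'R': array([[-0.00770702, -0.99981101,  0.01784773],
       [-0.99205622,  0.00540373, -0.12567917],
       [ 0.12555898, -0.01867456, -0.99191038]]), 't': array([0.04274619, 0.62058685, 0.9700982 ])}
{'t': 0.1, 'joints': array([-1.37938975e+00,  1.31090353e-01,  1.48917334e+00, -4.81786940e-06,
        1.52303588e+00, -8.53870963e-02]), 'joint_vel': array([-0.00045175, -0.00043837, -0.00309139,  0.00113747,  0.00074685,
       -0.00160308]), 'joint_efforts': array([-3.99477794e-04, -5.61341536e+01, -4.93095767e+01,  7.67460745e-02,
        2.90790852e-02, -8.36423624e-05]), 'tcp_pos': array([ 0.16388968, -0.57663211,  0.21768793]), 'orientation': array([[ 9.61936542e-01,  2.73272723e-01, -3.29448442e-04],
       [ 2.73272886e-01, -9.61935094e-01,  1.67482966e-03],
       [ 1.40777245e-04, -1.70110918e-03, -9.99998543e-01]]), 'wrist_force': array([ 0.10814369, -0.14831206, -0.33001775]), 'ft_torque': array([-0.03258304,  0.01708689, -0.02705123]), 'finger_force': 0.0, 'width': 0.0928587503002998}
```

View pics/scene0.png

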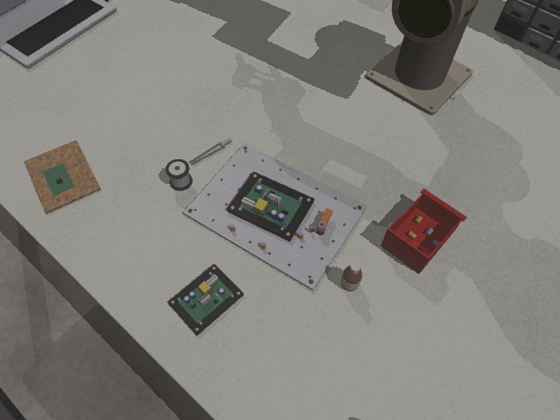

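View pics/top0.png

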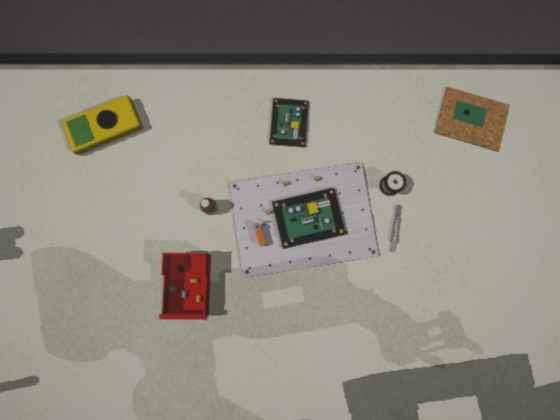

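The scene picture shows two pallet look-alikes: on the plate at scene (270,205) / top (308,218), which is the larger and the one I want, and a smaller one at scene (206,298) / top (289,122). There is also a cork mat with a board at top (472,117). The clamp is at top (260,235), with pins near (285,183), (317,178) and (267,212). I'll take close crops next.

```bash
python3 - <<'E'
import cv2
a=cv2.imread("pics/top0.png")[158:278,225:385]
cv2.imwrite("pics/topc.png",cv2.resize(a,None,fx=5,fy=5,interpolation=cv2.INTER_CUBIC))
a=cv2.imread("pics/scene0.png")[140:290,178:372]
cv2.imwrite("pics/scenec.png",cv2.resize(a,None,fx=4,fy=4,interpolation=cv2.INTER_CUBIC))
E
```

```text
(no output)
```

View pics/topc.png

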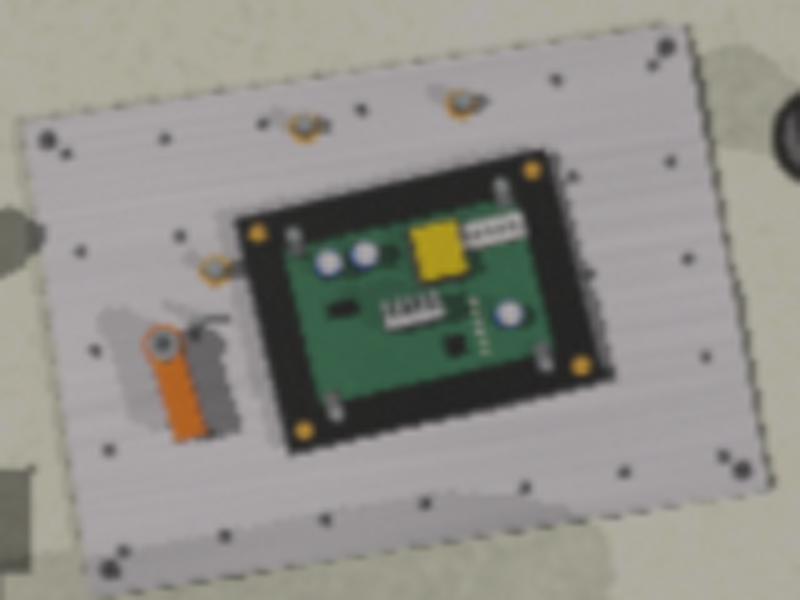

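View pics/scenec.png

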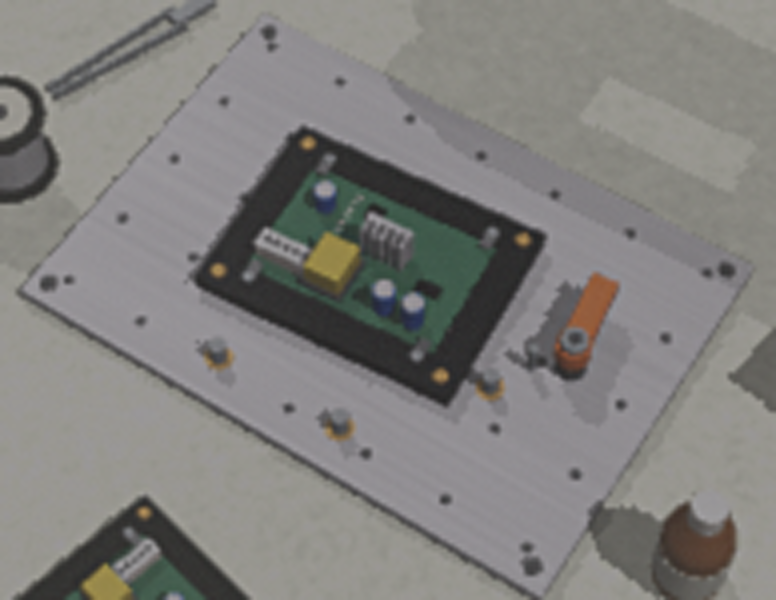

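The crops show the larger pallet on the plate, with its top corners (top crop) at (235,218), (548,152), (612,378) and (290,453). Pin tops are at (305,122), (463,100) and (216,267). The clamp screw is at (162,343) and the bar end at (190,440). Now I'll triangulate and fit.

```bash
cat > h.py <<'E'
import numpy as np
from bench import *
from scipy.optimize import least_squares
C={n:get_calibration(n) for n in("top","scene")}
def proj(n,X):
    c=C[n];p=np.atleast_2d(X)@c["R"].T+c["t"]
    return np.c_[c["fx"]*p[:,0]/p[:,2]+c["cx"],c["fy"]*p[:,1]/p[:,2]+c["cy"]]
def unc(p,s,o): return (np.asarray(p,float)+.5)/s-.5+np.array(o)
def Rz(a): return np.array([[np.cos(a),-np.sin(a)],[np.sin(a),np.cos(a)]])
def world(pose,P):
    P=np.atleast_2d(np.asarray(P,float)); q=P.copy(); q[:,:2]=P[:,:2]@Rz(pose[2]).T+pose[:2]; return q
def tri(pt,ps):
    A=[]
    for n,p in(("top",pt),("scene",ps)):
        c=C[n];K=np.array([[c["fx"],0,c["cx"]],[0,c["fy"],c["cy"]],[0,0,1]]);M=K@np.c_[c["R"],c["t"]]
        A+= [p[0]*M[2]-M[0],p[1]*M[2]-M[1]]
    v=np.linalg.svd(np.array(A))[2][-1];return v[:3]/v[3]
def fit(P,obs,x0=(.5,-.05,.1)):
    f=lambda x:np.concatenate([(proj(n,world(x,P))-o).ravel() for n,o in obs.items()])
    r=least_squares(f,x0,loss="soft_l1");return r.x,np.abs(r.fun).reshape(-1,2).round(1)
E
python3 - <<'E'
from h import *
np.set_printoptions(precision=4,suppress=True)
T=lambda p:unc(p,5,(225,158)); S=lambda p:unc(p,4,(178,140))
# plate corners FL FR NR NL, pins FL FR L, screw
t=T([[22,122],[690,25],[773,488],[92,597],[305,122],[463,100],[216,267],[162,343]])
s=S([[541,598],[20,292],[265,12],[750,265],[338,415],[216,345],[490,375],[576,338]])
P=np.array([[.12,.17,.01],[.12,-.17,.01],[-.12,-.17,.01],[-.12,.17,.01],[.095,.03,.025],[.095,-.05,.025],[.03,.085,.025],[-.005,.115,.0415]])
print([tri(a,b) for a,b in zip(t,s)])
pl,r=fit(P,{"top":t,"scene":s});print("plate",pl,r.tolist())
for n,o in(("top",t),("scene",s)): print(n,fit(P,{n:o})[0])
tp=T([[235,218],[548,152],[612,378],[290,453]]);sp=S([[450,404],[197,282],[303,127],[545,235]])
Q=np.array([[.06,.08,.022],[.06,-.08,.022],[-.06,-.08,.022],[-.06,.08,.022]])
print([tri(a,b) for a,b in zip(tp,sp)])
pa,r=fit(Q,{"top":tp,"scene":sp});print("pallet",pa,r.tolist())
for n,o in(("top",tp),("scene",sp)): print(n,fit(Q,{n:o})[0])
print("pallet in plate",Rz(pl[2]).T@(pa[:2]-pl[:2]),pa[2]-pl[2])
tip=tri(T([190,440]),S([605,278]));print("tip",tip,Rz(pl[2]).T@(tip[:2]-pl[:2]))
for n,p in(("spool",(395,182)),("flux",(208,205))):
    pass
E
```

```text
[array([0.6918, 0.1788, 0.0082]), array([ 0.7412, -0.1606,  0.0023]), array([ 0.5051, -0.1927,  0.0101]), array([0.4557, 0.1418, 0.0088]), array([0.6882, 0.0363, 0.0246]), array([ 0.6995, -0.0429,  0.0226]), array([0.6159, 0.0809, 0.0239]), array([0.5768, 0.1067, 0.0428])]
plate [ 0.5987 -0.0072  0.1482] [[0.2, 0.2], [1.2, 0.8], [0.5, 0.4], [0.6, 0.3], [0.2, 0.0], [0.0, 0.4], [0.4, 0.1], [0.1, 0.2], [0.4, 0.3], [0.7, 0.9], [0.7, 0.2], [0.8, 0.1], [0.0, 0.0], [0.2, 0.3], [0.0, 0.2], [0.6, 0.0]]
top [ 0.5986 -0.008   0.147 ]
scene [ 0.5988 -0.0064  0.1492]
[array([0.6407, 0.0727, 0.0159]), array([ 0.674 , -0.0851,  0.0123]), array([ 0.5589, -0.1119,  0.0182]), array([0.5244, 0.0453, 0.021 ])]
pallet [ 0.6003 -0.0184  0.2254] [[0.8, 0.1], [0.8, 1.4], [1.7, 0.2], [0.6, 0.3], [0.5, 1.3], [1.1, 1.1], [0.7, 0.5], [0.2, 0.2]]
top [ 0.6    -0.0207  0.2227]
scene [ 0.6011 -0.0161  0.2286]
pallet in plate [-0.     -0.0113] 0.07715851210841004
tip [0.5311 0.0928 0.0333] [-0.0521  0.1089]
```

```bash
cat > g.py <<'E'
import sys
from h import *
PL=np.array([.5987,-.0072,.1482])
def go(x,y,z,rel):
    o=get_obs();R=o["orientation"];w=world(PL,[[x,y,z]])[0]
    psi=np.arctan2(R[1,0],R[0,0]);tw=-((PL[2]+rel-psi)+np.pi)%(2*np.pi) 
    tw=-(((PL[2]+rel-psi)+np.pi)%(2*np.pi)-np.pi)
    a=PL[2]+rel;Rt=np.array([[np.cos(a),np.sin(a),0],[np.sin(a),-np.cos(a),0],[0,0,-1]])
    f=np.array(o["wrist_force"]);f[:2]=Rz(PL[2]).T@f[:2]
    cur=o["tcp_pos"].copy();cur[:2]=Rz(PL[2]).T@(cur[:2]-PL[:2])
    print("t",round(o["t"],2),"plate tcp",cur.round(4),"twist units",round(tw/.12,2),"then dp units",(Rt.T@(w-o["tcp_pos"])/.02).round(2),"F plate",f.round(1),"w",round(o["width"],3))
if __name__=="__main__": go(*map(float,sys.argv[1:]))
E
python3 g.py -.095 -.012 .15 0
```

```text
t 0.1 plate tcp [-0.5141 -0.499   0.2177] twist units 1.07 then dp units [ 20.96 -24.35   3.38] F plate [ 0.1 -0.2 -0.3] w 0.093
```

Request:
servo_tool([
  {"dp": [0,0,0],"twist": 0.5},
  {"dp": [0,0,0],"twist": 0.57},
  {"dp": [0.8,-0.94,0],"twist": 0},
  {"dp": [0.8,-0.94,0.1],"twist": 0},
  {"dp": [0.8,-0.94,0.1],"twist": 0},
  {"dp": [0.8,-0.94,0.1],"twist": 0},
  {"dp": [0.8,-0.94,0.1],"twist": 0},
  {"dp": [0.8,-0.94,0.1],"twist": 0},
  {"dp": [0.8,-0.94,0.1],"twist": 0},
  {"dp": [0.8,-0.94,0.1],"twist": 0},
], jaw=1)

```text
t: 1.1
tcp_pos: [0.2686, -0.4083, 0.2041]
orientation: [[0.989, 0.148, -0.0], [0.148, -0.989, 0.001], [-0.0, -0.001, -1.0]]
wrist_force: [0.1, 0.3, 0.2]
width: 0.0931
finger_force: 0.0
```

Request:
servo_tool([
  {"dp": [0.8,-0.94,0.1],"twist": 0},
  {"dp": [0.8,-0.94,0.1],"twist": 0},
  {"dp": [0.8,-0.94,0.1],"twist": 0},
  {"dp": [0.8,-0.94,0.1],"twist": 0},
  {"dp": [0.8,-0.94,0.1],"twist": 0},
  {"dp": [0.8,-0.94,0.1],"twist": 0},
  {"dp": [0.8,-0.94,0.1],"twist": 0},
  {"dp": [0.8,-0.94,0.1],"twist": 0},
  {"dp": [0.8,-0.94,0.1],"twist": 0},
  {"dp": [0.8,-0.94,0.1],"twist": 0},
])

```text
t: 2.1
tcp_pos: [0.399, -0.1988, 0.1842]
orientation: [[0.989, 0.148, -0.0], [0.148, -0.989, 0.0], [-0.0, -0.0, -1.0]]
wrist_force: [0.1, 0.3, 0.0]
width: 0.0929
finger_force: 0.0
```

Request:
servo_tool([
  {"dp": [0.8,-0.94,0.2],"twist": 0},
  {"dp": [0.8,-0.94,0.2],"twist": 0},
  {"dp": [0.8,-0.94,0.2],"twist": 0},
  {"dp": [0.8,-0.94,0.2],"twist": 0},
  {"dp": [0.8,-0.94,0.2],"twist": 0},
  {"dp": [0.8,-0.94,0.2],"twist": 0},
  {"dp": [0.8,-0.94,0.2],"twist": 0},
  {"dp": [0.8,-0.94,0.2],"twist": 0},
  {"dp": [0,0,0],"twist": 0},
])

```text
t: 3.0
tcp_pos: [0.5034, -0.03, 0.1516]
orientation: [[0.989, 0.15, -0.001], [0.15, -0.989, 0.001], [-0.001, -0.001, -1.0]]
wrist_force: [-0.7, -0.0, 1.7]
width: 0.0933
finger_force: 0.0
```

```bash
python3 g.py -.095 -.012 .015 0
```

```text
t 3.0 plate tcp [-0.0977 -0.0085  0.1516] twist units 0.02 then dp units [0.13 0.18 6.83] F plate [-0.7  0.1  1.7] w 0.093
```

Request:
servo_tool([
  {"dp": [0,0.18,1],"twist": 0},
  {"dp": [0,0,1],"twist": 0},
  {"dp": [0,0,1],"twist": 0},
  {"dp": [0,0,1],"twist": 0},
  {"dp": [0,0,1],"twist": 0},
  {"dp": [0,0,0.8],"twist": 0},
  {"dp": [0,0,0.6],"twist": 0},
  {"dp": [0,0,0.4],"twist": 0},
  {"dp": [0,0,0],"twist": 0},
  {"dp": [0,0,0],"twist": 0},
])

```text
t: 4.0
tcp_pos: [0.504, -0.036, 0.0171]
orientation: [[0.989, 0.148, 0.0], [0.148, -0.989, -0.0], [0.0, 0.0, -1.0]]
wrist_force: [-0.0, 0.2, 0.6]
width: 0.0931
finger_force: 0.0
```

```bash
python3 - <<'E'
from bench import *
import cv2
cv2.imwrite("pics/w1.png",cv2.cvtColor(capture("wrist"),cv2.COLOR_RGB2BGR))
E
python3 g.py -.0395 -.012 .015 0
```

```text
t 4.05 plate tcp [-0.0976 -0.0145  0.0175] twist units 0.0 then dp units [ 2.9  -0.13  0.12] F plate [-0.3  0.7 -0.3] w 0.093
```

View pics/w1.png

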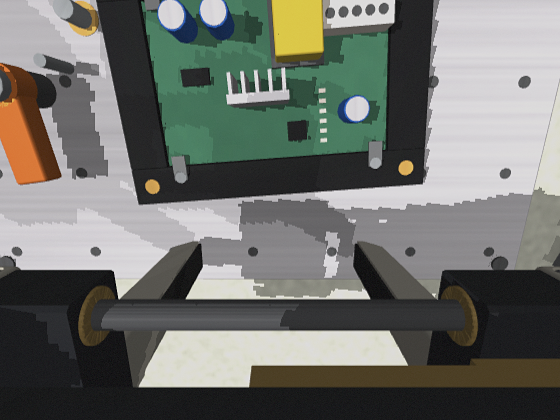

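The wrist view shows both fingertips, near (200,245) and (357,245), just short of the pallet's near edge, which runs from (140,203) to (424,183). Nothing is in between, so I'll push far.

Request:
servo_tool([
  {"dp": [0.4,0,0.1],"twist": 0},
  {"dp": [0.4,0,0],"twist": 0},
  {"dp": [0.25,0,0],"twist": 0},
  {"dp": [0.25,0,0],"twist": 0},
  {"dp": [0.25,0,0],"twist": 0},
  {"dp": [0.25,0,0],"twist": 0},
  {"dp": [0.25,0,0],"twist": 0},
  {"dp": [0.25,0,0],"twist": 0},
  {"dp": [0.2,0,0],"twist": 0},
  {"dp": [0,0,0],"twist": 0},
])

```text
t: 5.05
tcp_pos: [0.5539, -0.0284, 0.0148]
orientation: [[0.989, 0.148, 0.001], [0.148, -0.989, -0.0], [0.001, 0.0, -1.0]]
wrist_force: [-0.1, 0.0, 0.7]
width: 0.0931
finger_force: 0.0
```

```bash
python3 - <<'E'
from bench import *
import cv2
cv2.imwrite("pics/w2.png",cv2.cvtColor(capture("wrist"),cv2.COLOR_RGB2BGR))
E
python3 g.py -.0395 -.012 .015 0
```

```text
t 5.1 plate tcp [-0.0475 -0.0144  0.0148] twist units 0.0 then dp units [ 0.4  -0.12 -0.01] F plate [ 0.4 -0.3  0.2] w 0.093
```

View pics/w2.png

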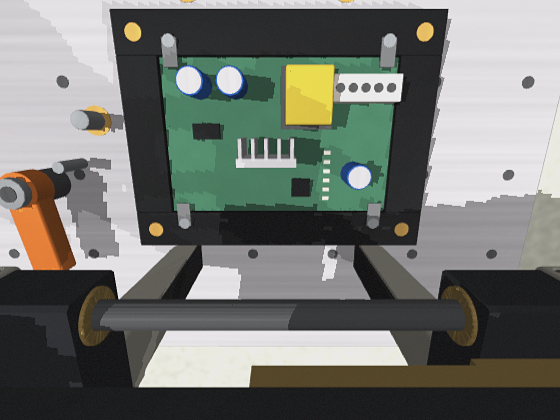

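The pallet is now square with the tool, its near edge running from (142,244) to (415,244). The left pin is at (90,120), with a gap of roughly 12 mm to the pallet. Next I'll go round to the right side.

Request:
servo_tool([
  {"dp": [-0.5,0,0],"twist": 0},
  {"dp": [-0.5,0,-1],"twist": 0},
  {"dp": [0,0,-1],"twist": -1},
  {"dp": [0,0,-1],"twist": -1},
  {"dp": [0,0,-1],"twist": -1},
  {"dp": [0,0,0],"twist": -1},
  {"dp": [0,0,0],"twist": -1},
  {"dp": [0,0,0],"twist": -1},
  {"dp": [0,0,0],"twist": -1},
  {"dp": [0,0,0],"twist": -1},
], jaw=0.29)

```text
t: 6.1
tcp_pos: [0.5327, -0.0315, 0.0947]
orientation: [[0.442, 0.897, 0.0], [0.897, -0.442, -0.0], [0.0, 0.0, -1.0]]
wrist_force: [0.6, 0.7, -0.5]
width: 0.0601
finger_force: 0.0
```

Request:
servo_tool([
  {"dp": [0,0,0],"twist": -1},
  {"dp": [0,0,0],"twist": -1},
  {"dp": [0,0,0],"twist": -1},
  {"dp": [0,0,0],"twist": -1},
  {"dp": [0,0,0],"twist": -1},
  {"dp": [0,0,0],"twist": -0.09},
  {"dp": [0,0,0],"twist": 0},
])

```text
t: 6.8
tcp_pos: [0.533, -0.0314, 0.0947]
orientation: [[-0.145, 0.989, 0.0], [0.989, 0.145, -0.0], [-0.0, 0.0, -1.0]]
wrist_force: [0.6, 0.1, -1.2]
width: 0.0598
finger_force: 0.0
```

```bash
python3 g.py .022 -.118 .08 1.5708
```

```text
t 6.8 plate tcp [-0.0686 -0.0143  0.0947] twist units -0.02 then dp units [-5.19  4.53  0.74] F plate [ 0.6  0.  -1.2] w 0.06
```

Request:
servo_tool([
  {"dp": [-1,0.2,0],"twist": -0.02},
  {"dp": [-1,0.5,0],"twist": 0},
  {"dp": [-1,0.8,0],"twist": 0},
  {"dp": [-1,1,0],"twist": 0},
  {"dp": [-0.8,1,0],"twist": 0},
  {"dp": [-0.4,1,0],"twist": 0},
  {"dp": [0,0,0],"twist": 0},
])

```text
t: 7.5
tcp_pos: [0.6393, -0.1216, 0.0945]
orientation: [[-0.147, 0.989, 0.001], [0.989, 0.147, -0.0], [-0.0, 0.001, -1.0]]
wrist_force: [-0.7, -1.3, 0.6]
width: 0.0599
finger_force: 0.0
```

Request:
servo_tool([
  {"dp": [0,0,1],"twist": 0},
  {"dp": [0,0,1],"twist": 0},
  {"dp": [0,0,1],"twist": 0},
  {"dp": [0,0,0.7],"twist": 0},
  {"dp": [0,0,0.3],"twist": 0},
  {"dp": [0,0,0],"twist": 0},
])

```text
t: 8.1
tcp_pos: [0.6369, -0.1203, 0.0138]
orientation: [[-0.15, 0.989, -0.002], [0.989, 0.15, 0.0], [0.001, -0.002, -1.0]]
wrist_force: [-0.9, -0.4, 1.0]
width: 0.0602
finger_force: 0.0
```

```bash
python3 g.py .022 -.0875 .015 1.5708
```

```text
t 8.1 plate tcp [ 0.0211 -0.1175  0.0138] twist units 0.02 then dp units [ 1.5   0.04 -0.06] F plate [-0.9 -0.3  1. ] w 0.06
```

Request:
servo_tool([
  {"dp": [0.25,0,0],"twist": 0},
  {"dp": [0.25,0,0],"twist": 0},
  {"dp": [0.2,0,0],"twist": 0},
  {"dp": [0.2,0,0],"twist": 0},
  {"dp": [0.2,0,0],"twist": 0},
  {"dp": [0.15,0,0],"twist": 0},
  {"dp": [0.1,0,0],"twist": 0},
  {"dp": [0,0,0],"twist": 0},
])

```text
t: 8.9
tcp_pos: [0.6338, -0.0936, 0.0147]
orientation: [[-0.15, 0.989, 0.0], [0.989, 0.15, 0.0], [0.0, 0.0, -1.0]]
wrist_force: [1.3, -0.6, 0.3]
width: 0.06
finger_force: 0.6
```

Request:
servo_tool([
  {"dp": [0.05,0,0],"twist": 0},
  {"dp": [0.05,0,0],"twist": 0},
])

```text
t: 9.1
tcp_pos: [0.6335, -0.0921, 0.0145]
orientation: [[-0.15, 0.989, -0.0], [0.989, 0.15, -0.0], [-0.0, -0.0, -1.0]]
wrist_force: [0.9, -3.2, 1.3]
width: 0.0601
finger_force: 1.3
```

```bash
python3 g.py .022 -.0875 .015 1.5708
```

```text
t 9.1 plate tcp [ 0.0218 -0.0891  0.0145] twist units 0.02 then dp units [ 0.08  0.01 -0.02] F plate [ 0.4 -3.3  1.3] w 0.06
```

Request:
servo_tool([
  {"dp": [0.05,0,0],"twist": 0},
  {"dp": [0.05,0,0],"twist": 0},
])

```text
t: 9.3
tcp_pos: [0.6332, -0.0907, 0.0146]
orientation: [[-0.15, 0.989, 0.0], [0.989, 0.15, -0.001], [-0.001, -0.0, -1.0]]
wrist_force: [1.3, -8.8, -0.0]
width: 0.0598
finger_force: 4.1
```

Request:
servo_tool([
  {"dp": [0.05,0,0],"twist": 0},
])

```text
t: 9.4
tcp_pos: [0.6331, -0.0905, 0.0146]
orientation: [[-0.15, 0.989, 0.0], [0.989, 0.15, -0.002], [-0.002, -0.0, -1.0]]
wrist_force: [1.3, -12.4, -1.8]
width: 0.0599
finger_force: 5.8
```

Contact with the left pin is clear at 12 N. Next I'll back off and go round to the near side.

Request:
servo_tool([
  {"dp": [-0.5,0,0],"twist": 0},
  {"dp": [-0.7,0,0],"twist": 0},
  {"dp": [0,0,-1],"twist": 0},
  {"dp": [0,0,-1],"twist": 0},
  {"dp": [0,0,-1],"twist": 0},
  {"dp": [0,0,-1],"twist": 0},
  {"dp": [0,-1,0],"twist": 0},
  {"dp": [0,-1,0],"twist": 0},
  {"dp": [0.5,-1,0],"twist": 0},
  {"dp": [1,-1,0],"twist": 0},
])

```text
t: 10.4
tcp_pos: [0.5523, -0.0964, 0.0945]
orientation: [[-0.148, 0.989, -0.0], [0.989, 0.148, 0.0], [0.0, -0.0, -1.0]]
wrist_force: [-0.1, 0.3, -0.6]
width: 0.0599
finger_force: 0.0
```

Request:
servo_tool([
  {"dp": [1,-0.8,0],"twist": 0},
  {"dp": [1,0,0],"twist": 0},
  {"dp": [1,0,0],"twist": 0},
  {"dp": [1,0,0],"twist": 1},
  {"dp": [0,0,0],"twist": 1},
  {"dp": [0,0,0],"twist": 1},
  {"dp": [0,0,0],"twist": 1},
  {"dp": [0,0,0],"twist": 1},
  {"dp": [0,0,0],"twist": 1},
  {"dp": [0,0,0],"twist": 1},
], jaw=1)

```text
t: 11.4
tcp_pos: [0.5252, -0.0188, 0.0945]
orientation: [[0.64, 0.768, -0.001], [0.768, -0.64, 0.001], [0.0, -0.001, -1.0]]
wrist_force: [-0.4, 0.1, -0.2]
width: 0.0927
finger_force: 0.0
```

Request:
servo_tool([
  {"dp": [0,0,0],"twist": 1},
  {"dp": [0,0,0],"twist": 1},
  {"dp": [0,0,0],"twist": 1},
  {"dp": [0,0,0],"twist": 1},
  {"dp": [0,0,0],"twist": 1},
  {"dp": [0,0,0],"twist": 1},
  {"dp": [0,0,0],"twist": 0.1},
  {"dp": [0,0,0],"twist": 0},
])

```text
t: 12.2
tcp_pos: [0.5252, -0.0187, 0.0945]
orientation: [[0.988, 0.152, -0.0], [0.152, -0.988, 0.0], [-0.0, -0.0, -1.0]]
wrist_force: [0.2, -0.5, -0.2]
width: 0.0926
finger_force: 0.0
```

```bash
python3 g.py -.07 0 .015 0
```

```text
t 12.2 plate tcp [-0.0744 -0.0005  0.0945] twist units 0.03 then dp units [ 0.22 -0.03  3.98] F plate [ 0.2 -0.5 -0.2] w 0.093
```

Request:
servo_tool([
  {"dp": [0,0,1],"twist": 0.03},
  {"dp": [0,0,1],"twist": 0},
  {"dp": [0,0,1],"twist": 0},
  {"dp": [0,0,0.7],"twist": 0},
  {"dp": [0,0,0.3],"twist": 0},
  {"dp": [0.3,0,0],"twist": 0},
  {"dp": [0.4,0,0],"twist": 0},
  {"dp": [0.4,0,0],"twist": 0},
  {"dp": [0.25,0,0],"twist": 0},
  {"dp": [0.2,0,0],"twist": 0},
])

```text
t: 13.2
tcp_pos: [0.5566, -0.0139, 0.0152]
orientation: [[0.989, 0.146, 0.0], [0.146, -0.989, -0.0], [0.0, 0.0, -1.0]]
wrist_force: [-3.1, -0.8, 2.1]
width: 0.093
finger_force: 1.5
```

Request:
servo_tool([
  {"dp": [0.05,0,0],"twist": 0},
  {"dp": [0.05,0,0],"twist": 0},
])

```text
t: 13.4
tcp_pos: [0.5577, -0.0136, 0.0145]
orientation: [[0.989, 0.146, -0.001], [0.146, -0.989, -0.0], [-0.001, -0.0, -1.0]]
wrist_force: [-2.8, -0.6, 2.5]
width: 0.0931
finger_force: 1.5
```

```bash
python3 g.py -.0375 0 .015 0
```

```text
t 13.4 plate tcp [-0.0415 -0.0003  0.0145] twist units -0.02 then dp units [ 0.2  -0.02 -0.02] F plate [-2.8 -0.1  2.5] w 0.093
```

Request:
servo_tool([
  {"dp": [0.07,0,0],"twist": -0.01},
  {"dp": [0.07,0,0],"twist": 0},
])

```text
t: 13.6
tcp_pos: [0.5605, -0.0133, 0.0145]
orientation: [[0.989, 0.147, -0.0], [0.147, -0.989, -0.0], [-0.0, -0.0, -1.0]]
wrist_force: [-2.8, -0.4, 0.4]
width: 0.0933
finger_force: 1.2
```

Request:
servo_tool([
  {"dp": [0.05,0,0],"twist": 0},
  {"dp": [0.05,0,0],"twist": 0},
])

```text
t: 13.8
tcp_pos: [0.5616, -0.0131, 0.0145]
orientation: [[0.989, 0.147, -0.002], [0.147, -0.989, -0.0], [-0.002, -0.0, -1.0]]
wrist_force: [-10.5, -2.6, 8.2]
width: 0.0934
finger_force: 5.5
```

Request:
servo_tool([
  {"dp": [0.05,0,0],"twist": 0},
])

```text
t: 13.9
tcp_pos: [0.5617, -0.013, 0.0143]
orientation: [[0.989, 0.147, -0.004], [0.147, -0.989, -0.0], [-0.004, -0.0, -1.0]]
wrist_force: [-14.1, -3.4, 10.4]
width: 0.0928
finger_force: 7.5
```

Request:
servo_tool([
  {"dp": [0.06,0,0],"twist": 0},
  {"dp": [0,0,0],"twist": 0},
])

```text
t: 14.1
tcp_pos: [0.5617, -0.013, 0.014]
orientation: [[0.989, 0.147, -0.007], [0.147, -0.989, -0.0], [-0.007, -0.001, -1.0]]
wrist_force: [-17.2, -2.7, 12.1]
width: 0.0932
finger_force: 8.5
```

Request:
servo_tool([
  {"dp": [-0.4,0,0],"twist": 0},
  {"dp": [-0.6,0,0],"twist": 0},
  {"dp": [-0.6,0,-0.5],"twist": 0},
  {"dp": [0,0,-1],"twist": 0},
  {"dp": [0,0,-1],"twist": 0},
  {"dp": [0,0,-1],"twist": 0},
  {"dp": [0,0,0],"twist": 0},
])

```text
t: 14.8
tcp_pos: [0.5361, -0.0175, 0.0882]
orientation: [[0.989, 0.147, 0.007], [0.147, -0.989, -0.001], [0.007, 0.002, -1.0]]
wrist_force: [0.6, -0.5, -0.4]
width: 0.093
finger_force: 0.0
```

```bash
python3 - <<'E'
from h import *
import cv2
cv2.imwrite("pics/w3.png",cv2.cvtColor(capture("wrist"),cv2.COLOR_RGB2BGR))
E
python3 g.py -.0375 0 .015 0
```

```text
t 14.85 plate tcp [-0.0645 -0.0007  0.0863] twist units -0.01 then dp units [ 1.35 -0.04  3.57] F plate [-0.   0.2 -0.3] w 0.093
```

View pics/w3.png

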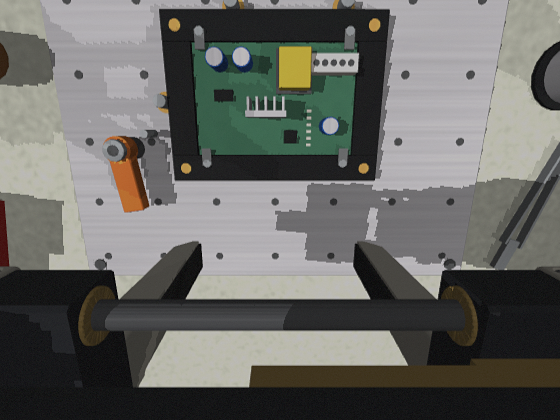

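```bash
python3 - <<'E'
import cv2
a=cv2.imread("pics/w3.png")[0:190,140:400]
cv2.imwrite("pics/w3c.png",cv2.resize(a,None,fx=3,fy=3,interpolation=cv2.INTER_CUBIC))
E
```

```text
(no output)
```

View pics/w3c.png

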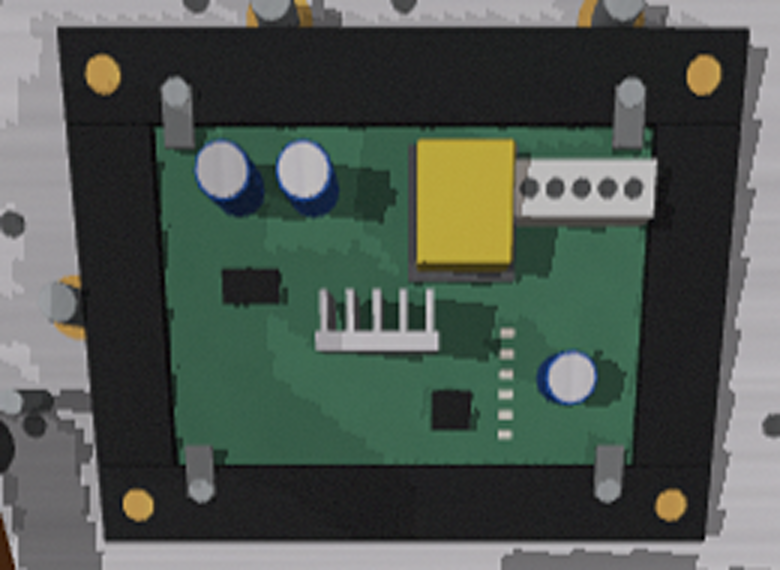

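The pallet's far edge (crop row 28) touches both far pins, at (272,5) and (623,5), and is level. Its left edge, about x=83 at row 300, meets the left pin, whose right edge is about x=80. It is seated, so I'll do the clamp next with the fingers shut.

Request:
servo_tool([
  {"dp": [0,-1,0],"twist": 0},
  {"dp": [0,-1,0],"twist": 0},
  {"dp": [0,-1,0],"twist": -1},
  {"dp": [0,0,0],"twist": -1},
  {"dp": [0,0,0],"twist": -1},
  {"dp": [0,0,0],"twist": -1},
  {"dp": [0,0,0],"twist": -1},
  {"dp": [0,0,0],"twist": -1},
  {"dp": [0,0,0],"twist": -1},
  {"dp": [0,0,0],"twist": -1},
], jaw=-1)

```text
t: 15.85
tcp_pos: [0.5236, 0.0421, 0.0829]
orientation: [[0.443, 0.897, -0.002], [0.897, -0.443, 0.0], [-0.0, -0.001, -1.0]]
wrist_force: [-0.1, -0.7, -0.5]
width: 0.0178
finger_force: 0.0
```

Request:
servo_tool([
  {"dp": [0,0,0],"twist": -1},
  {"dp": [0,0,0],"twist": -1},
  {"dp": [0,0,0],"twist": -1},
  {"dp": [0,0,0],"twist": -1},
  {"dp": [0,0,0],"twist": -1},
  {"dp": [0,0,0],"twist": -0.1},
  {"dp": [0,0,0],"twist": 0},
])

```text
t: 16.55
tcp_pos: [0.5238, 0.0421, 0.0835]
orientation: [[-0.145, 0.989, -0.001], [0.989, 0.145, 0.0], [0.0, -0.001, -1.0]]
wrist_force: [-0.4, -1.1, -0.2]
width: 0.0003
finger_force: 0.0
```

```bash
python3 g.py -.062 .150 .028 1.5708
```

```text
t 16.55 plate tcp [-0.0668  0.0598  0.0835] twist units -0.02 then dp units [4.51 0.24 2.78] F plate [-0.5 -1.  -0.2] w 0.0
```

Request:
servo_tool([
  {"dp": [1,0.24,0],"twist": 0},
  {"dp": [1,0,0],"twist": 0},
  {"dp": [1,0,0],"twist": 0},
  {"dp": [1,0,0],"twist": 0},
  {"dp": [0.5,0,0],"twist": 0},
  {"dp": [0,0,1],"twist": 0},
  {"dp": [0,0,1],"twist": 0},
  {"dp": [0,0,0.5],"twist": 0},
  {"dp": [0,0,0.25],"twist": 0},
  {"dp": [0,0,0],"twist": 0},
])

```text
t: 17.55
tcp_pos: [0.5154, 0.1315, 0.0291]
orientation: [[-0.147, 0.989, -0.001], [0.989, 0.147, -0.0], [-0.0, -0.001, -1.0]]
wrist_force: [-0.1, 0.9, 0.3]
width: 0.0005
finger_force: 0.0
```

```bash
python3 g.py -.062 .150 .028 1.5708; python3 - <<'E'
import numpy as np
for th,r in zip(np.r_[0.13,.4,.6,.8,1.0,1.2,1.4,1.57],[38,40,41,41,40,38,36,34]):
    d=np.array([-np.cos(th),-np.sin(th)]);n=np.array([np.sin(th),-np.cos(th)])
    print(th,np.array([-5,115])+r*d-8*n-[17.5,-7.5])
E
```

```text
t 17.55 plate tcp [-0.0619  0.1494  0.0291] twist units -0.01 then dp units [ 0.03 -0.01  0.05] F plate [0.1 0.9 0.3] w 0.0
0.13 [-61.2164251  125.50639773]
0.4 [-62.4577865  114.29175426]
0.6 [-60.8559     105.95234351]
0.8 [-56.80382381  98.66205395]
1.0 [-50.84386011  93.16357905]
1.2 [-43.72590736  89.98137677]
1.4 [-36.50241498  88.38354686]
1.57 [-30.52707257  88.50638139]
```

Request:
servo_tool([
  {"dp": [-0.6,0,0],"twist": 0},
  {"dp": [-0.6,0,0],"twist": 0},
  {"dp": [-0.3,0,0],"twist": 0},
  {"dp": [-0.27,0,0],"twist": 0},
  {"dp": [-0.2,0.03,0],"twist": 0},
  {"dp": [-0.2,0.03,0],"twist": 0},
  {"dp": [-0.18,0.1,0],"twist": 0},
  {"dp": [-0.18,0.1,0],"twist": 0},
  {"dp": [-0.14,0.15,0],"twist": 0},
  {"dp": [-0.14,0.15,0],"twist": 0},
])

```text
t: 18.55
tcp_pos: [0.5334, 0.0762, 0.029]
orientation: [[-0.148, 0.989, -0.005], [0.989, 0.148, -0.003], [-0.002, -0.005, -1.0]]
wrist_force: [-12.4, -9.1, 9.0]
width: 0.0003
finger_force: 8.1
```

Request:
servo_tool([
  {"dp": [-0.08,0.18,0],"twist": 0},
  {"dp": [-0.08,0.18,0],"twist": 0},
  {"dp": [-0.04,0.18,0],"twist": 0},
  {"dp": [-0.04,0.18,0],"twist": 0},
  {"dp": [0,0.1,0],"twist": 0},
  {"dp": [0,0,0],"twist": 0},
])

```text
t: 19.15
tcp_pos: [0.5525, 0.0757, 0.0296]
orientation: [[-0.148, 0.989, 0.0], [0.989, 0.148, 0.0], [0.0, 0.0, -1.0]]
wrist_force: [-0.2, -0.6, 1.2]
width: 0.0006
finger_force: 0.7
```

```bash
python3 g.py -.0305 .0885 .028 1.5708
```

```text
t 19.15 plate tcp [-0.0334  0.0888  0.0296] twist units 0.0 then dp units [-0.01  0.15  0.08] F plate [-0.2 -0.6  1.2] w 0.001
```

Request:
servo_tool([
  {"dp": [0,0.07,0],"twist": 0},
  {"dp": [0,0.07,0],"twist": 0},
  {"dp": [0,0,0],"twist": 0},
])

```text
t: 19.45
tcp_pos: [0.555, 0.0761, 0.0296]
orientation: [[-0.148, 0.989, 0.0], [0.989, 0.148, 0.0], [0.0, 0.0, -1.0]]
wrist_force: [-1.7, -1.1, 0.7]
width: 0.0007
finger_force: 1.0
```

Request:
servo_tool([
  {"dp": [0,0.05,0],"twist": 0},
  {"dp": [0,0.05,0],"twist": 0},
])

```text
t: 19.65
tcp_pos: [0.5569, 0.0762, 0.0296]
orientation: [[-0.148, 0.989, -0.0], [0.989, 0.148, -0.0], [-0.0, -0.0, -1.0]]
wrist_force: [-2.1, -1.0, 1.4]
width: 0.0007
finger_force: 1.3
```

Request:
servo_tool([
  {"dp": [0,0.05,0],"twist": 0},
  {"dp": [0,0.05,0],"twist": 0},
  {"dp": [0,0.05,0],"twist": 0},
])

```text
t: 19.95
tcp_pos: [0.56, 0.0766, 0.0297]
orientation: [[-0.148, 0.989, 0.0], [0.989, 0.148, -0.0], [-0.0, 0.0, -1.0]]
wrist_force: [-1.3, -1.6, 1.3]
width: 0.0003
finger_force: 1.5
```

Request:
servo_tool([
  {"dp": [0,0.05,0],"twist": 0},
  {"dp": [0,0.05,0],"twist": 0},
])

```text
t: 20.15
tcp_pos: [0.5619, 0.077, 0.0297]
orientation: [[-0.148, 0.989, 0.0], [0.989, 0.148, -0.0], [-0.0, 0.0, -1.0]]
wrist_force: [-2.2, -2.0, 1.7]
width: 0.0007
finger_force: 1.8
```

```bash
python3 g.py -.0305 .0885 .028 1.5708
```

```text
t 20.15 plate tcp [-0.0239  0.0887  0.0297] twist units 0.0 then dp units [-0.01 -0.33  0.08] F plate [-2.4 -1.7  1.7] w 0.001
```

Request:
servo_tool([
  {"dp": [0,0.05,0],"twist": 0},
  {"dp": [0,0.05,0],"twist": 0},
  {"dp": [0,0.05,0],"twist": 0},
])

```text
t: 20.45
tcp_pos: [0.5632, 0.077, 0.0293]
orientation: [[-0.148, 0.989, -0.004], [0.989, 0.148, -0.001], [-0.0, -0.004, -1.0]]
wrist_force: [-13.5, -4.9, 10.3]
width: 0.0007
finger_force: 8.2
```

Request:
servo_tool([
  {"dp": [0,0.05,0],"twist": 0},
  {"dp": [0,0.05,0],"twist": 0},
])

```text
t: 20.65
tcp_pos: [0.5635, 0.077, 0.0291]
orientation: [[-0.148, 0.989, -0.007], [0.989, 0.148, -0.001], [-0.0, -0.007, -1.0]]
wrist_force: [-21.2, -6.9, 16.2]
width: 0.0006
finger_force: 13.4
```

Request:
servo_tool([
  {"dp": [0,0.05,0],"twist": 0},
])

```text
t: 20.75
tcp_pos: [0.5637, 0.077, 0.029]
orientation: [[-0.148, 0.989, -0.009], [0.989, 0.148, -0.002], [-0.0, -0.009, -1.0]]
wrist_force: [-25.0, -6.9, 19.7]
width: 0.0006
finger_force: 16.0
```

```bash
python3 - <<'E'
from bench import *
import cv2
cv2.imwrite("pics/w4.png",cv2.cvtColor(capture("wrist"),cv2.COLOR_RGB2BGR))
E
python3 g.py -.0305 .0885 .028 1.5708
```

```text
t 20.8 plate tcp [-0.0222  0.0884  0.029 ] twist units 0.0 then dp units [ 0.   -0.42  0.05] F plate [-22.8  -3.7  17.9] w 0.0
```

View pics/w4.png

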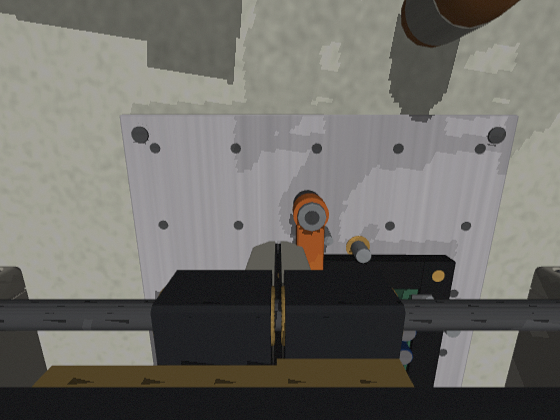

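The clamp bar (311,215 to 311,268) is at its stop along the plate's -y, and the force is rising against the stop. I'll retreat and check.

Request:
servo_tool([
  {"dp": [0,-0.5,0],"twist": 0},
  {"dp": [0,-0.5,0],"twist": 0},
  {"dp": [0,-0.5,-0.5],"twist": 0},
  {"dp": [0,0,-1],"twist": 0},
  {"dp": [0,0,-1],"twist": 0},
  {"dp": [0,-1,-1],"twist": 0},
  {"dp": [0,-1,-1],"twist": 0},
  {"dp": [0,-1,-1],"twist": 0},
  {"dp": [0,-1,-1],"twist": 0},
  {"dp": [0,-1,-1],"twist": 0},
])

```text
t: 21.8
tcp_pos: [0.4384, 0.0588, 0.1803]
orientation: [[-0.148, 0.989, 0.001], [0.989, 0.148, 0.0], [0.0, 0.001, -1.0]]
wrist_force: [-0.7, 0.1, 0.4]
width: 0.0003
finger_force: 0.0
```

Request:
servo_tool([
  {"dp": [0,-1,-1],"twist": 0},
  {"dp": [0,-1,-1],"twist": 0},
  {"dp": [0,0,0],"twist": 0},
])

```text
t: 22.1
tcp_pos: [0.4, 0.0528, 0.2227]
orientation: [[-0.148, 0.989, 0.006], [0.989, 0.148, 0.0], [-0.001, 0.006, -1.0]]
wrist_force: [0.6, -0.4, 0.3]
width: 0.0004
finger_force: 0.0
```

```bash
python3 - <<'E'
from bench import *
import cv2
a=cv2.cvtColor(capture("top"),cv2.COLOR_RGB2BGR)
cv2.imwrite("pics/top1.png",cv2.resize(a[158:278,225:385],None,fx=5,fy=5,interpolation=cv2.INTER_CUBIC))
E
python3 g.py -.0305 .0885 .028 1.5708
```

```text
t 22.15 plate tcp [-0.1873  0.0887  0.2212] twist units 0.0 then dp units [-0.01  7.84  9.66] F plate [ 0.9 -0.4 -0.7] w 0.0
```

View pics/top1.png

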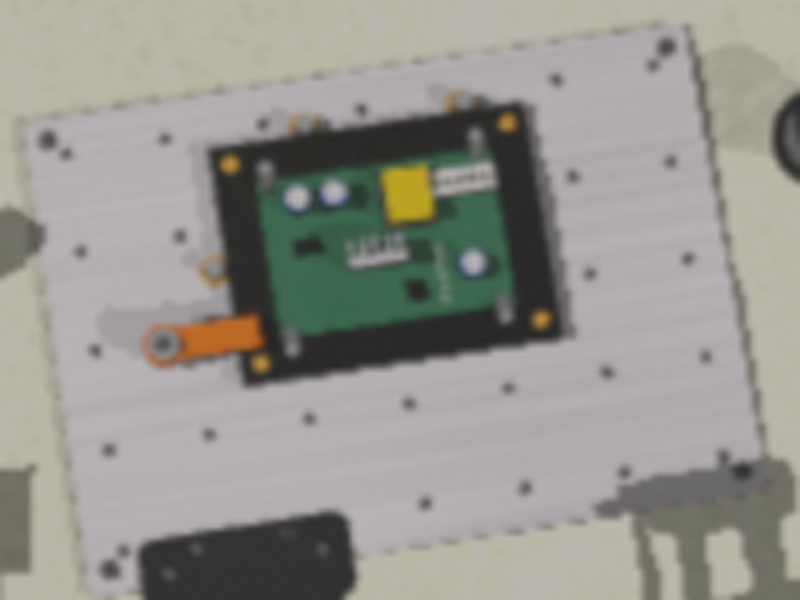

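The pallet is square against all three pins, which are at (303,124), (463,102) and (213,268). The clamp lies over the rim from (163,343) to (262,331). Handing in.

```bash
python3 -c "
from bench import *
print(sign_off())"
```

```text
the job is handed in; nothing more can be done
None
```

The job is handed in at about 22 s of the 61 s allowed: the pallet is seated against all three pins and the clamp is swung to its stop over the rim, confirmed by contact forces and a final top view; no verdict came back.

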